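# Load the roller mixer with the long bottle from a row of lying bottles

### The job

Three capped amber bottles lie side by side on the mat: get the longest one clear of the other two without letting those roll away, and lay it gently on the roller mixer, on the half of the rollers that the slim tube leaves empty: settled in a gap between two rollers, midway along them, with the slim tube left where it lies. Then shut the mixer's clear cover fully and press its start button down. Leave the other things on the bench where they are.

Things in the scene. Friction and masses are not known exactly. Their poses are not given: they have to be found in the camera images.
- long_bottle_center (a point): Centre of the long bottle: amber glass, white cap, 100 mm long, 38 mm diameter, about 130 g, lying on its side, free to roll. Own x axis along it: base at +50 mm, cap (34 mm diameter) from -50 to -33 mm, straight body from -26 mm to the base; y and z turn as it rolls. At the start it touches a short bottle on one side or both (no finger fits between), centres level.
- short_a_center (a point): Centre of one short bottle: same make, 75 mm long, 38 mm diameter, about 90 g, lying beside the long one and parallel to it; +x to its base, -x to its cap. Free to roll; must stay put.
- short_b_center (a point): Centre of the other short bottle, the same as short_a. Which bottle lies where in the row of three differs from start to start.
- mat: Dark rubber mat fixed to the bench, 300 x 180 x 2 mm, under the row of three bottles. Origin at the centre of its underside, x along its length, towards the mixer. The bottles lie along this x, bases to +x, caps to -x; the row's middle is 30 mm from the mat's centre towards -x, so the mat is free ahead of the bases.
- mixer: Roller mixer fixed on the bench, white, 320 mm (x) by 224 mm (y), rollers along x. Origin on its underside, +x away from the mat. Control housing x = -165 to -80 mm, top 95 mm high, with display, speed dial at y = -66 mm (not used; top 117 mm high) and start button; far end housing x = 120 to 155 mm, top 95 mm high. Side rails at y = +-107 mm, top 86 mm high.
- rollers_mid (a point): On top of the middle roller, half-way along: 93 mm above the bench, axes as the mixer's. Five fixed grey rollers, 30 mm diameter, 195 mm long, axes 15 mm below this point at y = -80, -40, 0, 40, 80 mm, so gaps at y = -60, -20, 20, 60 mm. Settled in a gap, the long bottle's centre is 12.5 mm above this point.
- slim_tube_center (a point): Centre of the slim white capped tube, 100 mm long and 16 mm in diameter, about 25 g, lying loose in the outermost gap on the mixer's -y side, parallel to the rollers. Must stay there.
- cover_hinge (a point): Centre of the cover's hinge line, 100 mm above the bench at the mixer's end away from the mat; axes as the mixer's; the hinge line runs along y.
- cover (a joint): Opening of the clear cover, rad: 0 shut, 1.0 at its stop (57 deg). A friction hinge holds it where it is left; 1 to 4 N at the front edge moves it. An upside-down clear tray 216 mm wide: shut, it reaches 210 mm from the hinge along the mixer's -x, top face 42 mm above the hinge line, walls down to that line. Open, it leans over the rollers: a tool pointing straight down cannot reach their middle.
- cover_lip (a point): Middle of the upper face of the grey grip lip on the cover's front edge: 14 mm deep, 80 mm wide, 6 mm thick. It moves with the cover; shut, it lies 217 mm from the hinge line along the mixer's -x and 33 mm above it.
- start_button_top (a point): Centre of the top of the round flat push button, white, 32 mm diameter, on the control housing at the mixer's y = +66 mm, in a black collar 48 mm across; its top is 113 mm above the bench and 6 mm above the collar. Pressed straight down. (The speed dial at the other side has a raised pointer bar.)
- start_button (a joint): Travel of the start button, m: 0 up, 0.006 fully down; a spring returns it; fully down takes 5 N.
- tube_rack: Green rack 205 x 75 x 28 mm with small tubes; origin at the centre of its underside. A bystander.
- tip_box: Blue pipette-tip box with clear lid, 126 x 89 x 64 mm; origin at the centre of its underside. A bystander.
- marker: Marker pen, 120 mm long, 15 mm thick, on the bench between the robot and the mixer; origin at its underside. A bystander.
Mind the look-alikes: they are no part of the job. Leave any pink look-alike of the part that bears long_bottle_center alone.

How it is judged:
By the outcome, as a careful person would: the job done as asked, in the order asked, and still so for the second after the job is handed in, with the robot touching nothing.
It also fails if it takes over 67 s, if anything falls off the work surface, if the arm or the gripper's body presses on something with over 40 N, if the wrist force passes 120 N, or if a joint passes its speed limit or range.

### The arm

A 6-joint arm with a two-finger parallel gripper is mounted at the origin on the work surface. World frame = base frame: x ahead of the robot, y to its left, z up, the work surface at z = 0. Lengths are in m, angles in rad, forces in N, time in s.
With the tool pointing down it reaches from about 0.225 to 0.875 m from the base axis. Payload 3.4 kg.
Tool frame: the origin (TCP) lies at the centre of the arm's flange, where the gripper is bolted on; the fingertips stand 173 mm ahead of it and the grasp point (between the pads) lies 155 mm ahead of it; z points along the fingers, y is the line along which they close (so a half turn about z gives the same grasp; the last joint's range is limited). The gripper opens to 85 mm and grips with 20 to 120 N. Pads are 22 mm wide; open, the fingers measure 114 mm over their backs; the gripper's body (76 mm by 85 mm) begins 54 mm behind the grasp point. The pads swing forward as they close: fully open they stand 13 mm farther back than shut.
Start: joints at [1.018, 0.276, 1.505, -0, 1.361, -0.121], TCP at [0.241, 0.522, 0.405] pointing down, gripper open.
Joint ranges: [-2.89, 2.89], [-0.75, 2.08], [0.22, 2.7], [-1.18, 4.32], [0.11, 2.71], [-2.7, 2.7]. Speed limits (rad/s): [2.57, 2.57, 3.14, 3.14, 3.14, 3.14].

### API

Orientations are given as a unit quaternion [w, x, y, z].
In Python, from rig import get_state, optics, sign_off gives the robot as it stands.
- The arm moves only by the tool send_rows, never from a script. Its argument "increments" is a list of rows, each an object with "gripper": the gripper's target within -1 to 1 (shut at 1, half-way at 0, fully open at -1); "linear": the shift along the world's x, y, z in m, a list of three; "delta_rot": the turn, a rotation vector about the world's x, y, z in rad, a list of three. In form: [{"gripper": gripper, "linear": [dx, dy, dz], "delta_rot": [rx, ry, rz]}, ...]. A call has 1 to 8 rows; each row is the pose to reach, as a shift and turn from the pose commanded when the call began; what a row does not reach only later rows make up. A row lasts 1/10 s, in which the tool goes at most 50 mm and 8.59 degrees, less where a joint would pass 70% of its speed; a pose out of reach is approached as far as the arm can. A call with a gripper value outside its range is refused whole. The fingers move at their own pace and stop on an object; "newtons" is the grip in N (left out, the last holds). Time passes only in rows, so rows that repeat a pose let the fingers close. It gives the time, the measured TCP pose, the force, the opening and the grip force at its end, in the units of the state.
- get_state(): the state, without advancing time (a new reading comes with each control period).
- optics.get_image(name): name is "side" or "top"; returns a dict with "pixels" (480x640x3 uint8, blue, green, red), "K" (3x3 intrinsics, pixels), "rvec" (rotation vector, rad) and "tvec" (3), from world to camera coordinates, as OpenCV has them. Camera axes: x right, y down, z forward; pixel columns grow to the right and rows downward; lengths in m; the calibration is good to about 2 mm. A picture is of the moment at which its call begins. There is no depth.
- sign_off(): hands the job in; it is judged then, once.
The state is a dict: "clock": time; "qpos": joint angles; "qd": joint speeds; "effort": joint torques, N m; "position": TCP position; "ee_rot": TCP orientation; "contact_force": force on the tool from outside, world axes, zero at the start; "moment": the same for the moment, N m; "width": finger opening in m; "gripper_force": force on a finger pad.
Only numpy, scipy, OpenCV 4.12 (cv2) and the standard library are available. Lean on these libraries where they do the work, as an engineer would, in place of code of your own. Each camera call takes 0.05 s, during which the arm holds its last target. There are 200 camera calls.

## Working session

There is one attempt and no reset: what is moved stays moved. The work goes in short steps, Python scripts to look and compute and a tool call to move; the robot and the scene stay as the last step left them, time stands still between calls to the robot, and variables do not carry over. Pictures are saved under pics/ and viewed, at most 10 in all, crops included, and the job is handed in when it is done.

Besides the shell and the picture viewer there is one more tool, called after "Emit:" as name(argument=value, ...) on one line, values as JSON. send_rows: Moves the arm, as the interface text tells. Its arguments: {"type":"object","properties":{"increments":{"type":"array"},"newtons":{"type":"number"}},"required":["increments"]}

```bash
mkdir -p pics; ls; cat > h.py <<'E'
import numpy as np, cv2
from rig import get_state, optics, sign_off
def snap(n,f=None,crop=None,s=1):
    d=optics.get_image(n); im=d["pixels"]
    if f:
        if crop: x0,y0,x1,y1=crop; im=im[y0:y1,x0:x1]
        if s!=1: im=cv2.resize(im,None,fx=s,fy=s,interpolation=cv2.INTER_CUBIC)
        cv2.imwrite("pics/"+f,im)
    return d
def ray(d,u,v):
    R=cv2.Rodrigues(np.array(d["rvec"],float))[0]; t=np.array(d["tvec"],float).ravel()
    return -R.T@t, R.T@np.linalg.inv(d["K"])@np.array([u,v,1.])
def atz(d,u,v,z):
    c,r=ray(d,u,v); return c+r*(z-c[2])/r[2]
def proj(d,P):
    return cv2.projectPoints(np.array(P,float).reshape(-1,1,3),np.array(d["rvec"],float),np.array(d["tvec"],float),np.array(d["K"],float),None)[0].reshape(-1,2)
E
python3 - <<'E'
from h import *
import pickle
for n in("top","side"):
    d=snap(n,n+"0.png"); pickle.dump(d,open(n+".pkl","wb")); print(n,ray(d,320,240))
print(get_state())
E
```

```text
pics
top (array([0.44394073, 0.16625932, 1.52800684]), array([ 0.08910412, -0.00202181, -0.99606452]))
side (array([0.48691323, 1.14401685, 0.79086301]), array([ 0.05602256, -0.82784441, -0.55815558]))
{'clock': 0.1, 'qpos': array([ 1.01798650e+00,  2.76525127e-01,  1.50598669e+00,  2.94448804e-05,
        1.36070542e+00, -1.21040597e-01]), 'qd': array([-0.00177048, -0.00084521, -0.00211752, -0.00040144, -0.0003649 ,
        0.00014315]), 'effort': array([ 8.69022242e-04, -4.17705202e+01, -2.46406513e+01, -1.88627773e-04,
        5.76886101e-03,  2.56953865e-05]), 'position': array([0.2405496 , 0.5220643 , 0.40393767]), 'ee_rot': array([-2.82119934e-04,  2.14214534e-01,  9.76786299e-01, -7.61862621e-04]), 'contact_force': array([ 0.09547825, -0.20547963,  0.33391764]), 'moment': array([0.0252175 , 0.00016854, 0.01960443]), 'gripper_force': 0.0, 'width': 0.08535752529813795}
```

View pics/top0.png

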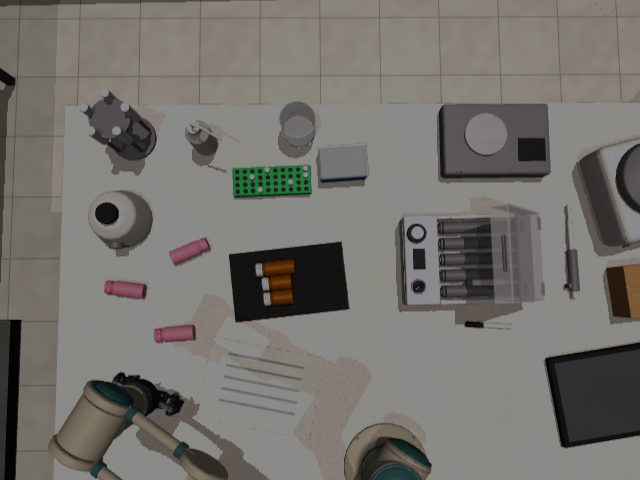

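View pics/side0.png

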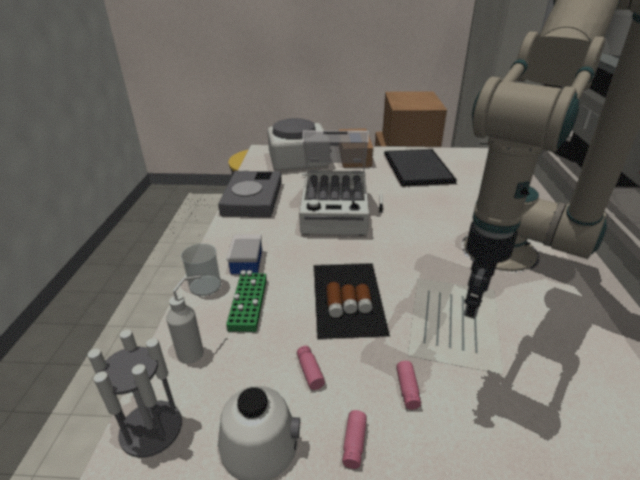

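The top view shows amber bottles at about (275,268), (276,284) and (278,298). The top one is the longest and lies at the outer edge of the row. The pink look-alikes are at (189,250), (125,290) and (174,333). The mixer is at about (470,258) with its cover open to the right, and its two knobs are at (416,233) and (418,286). Next I'll take close crops of the bottles and the mixer.

```bash
python3 - <<'E'
import pickle,cv2,numpy as np
d=pickle.load(open("top.pkl","rb"))["pixels"]
a=cv2.resize(d[235:325,222:355],None,fx=6,fy=6,interpolation=cv2.INTER_CUBIC)
b=cv2.resize(d[205:315,395:550],None,fx=5,fy=5,interpolation=cv2.INTER_CUBIC)
cv2.imwrite("pics/a.png",a);cv2.imwrite("pics/b.png",b)
E
```

```text
(no output)
```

View pics/a.png

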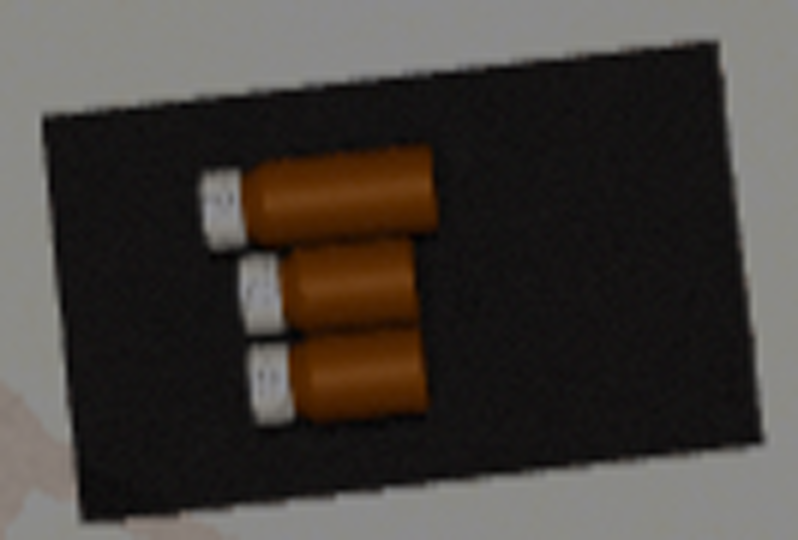

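View pics/b.png

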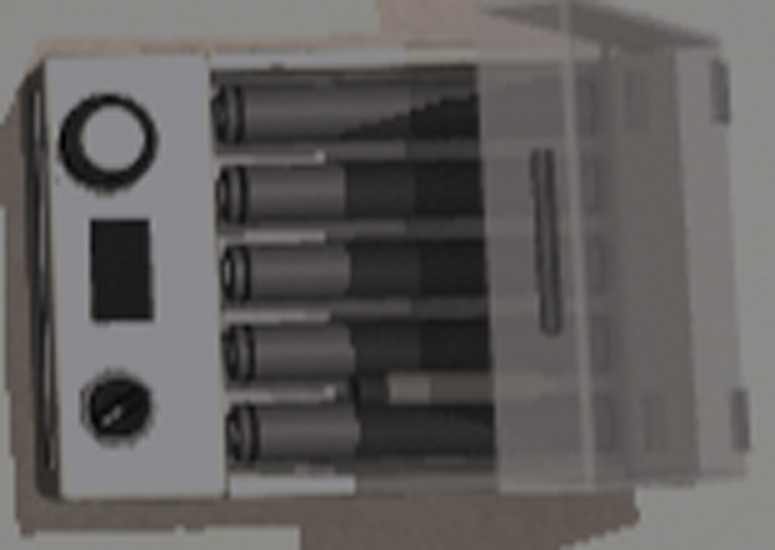

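Crop a shows the long bottle with its cap end at (203,210) and base at (433,190) on the enlarged scale. It touches only one short bottle, and its far side is free. Crop b shows the button at (112,140), the dial at (117,407), the slim tube in the bottom gap at (440,388) and the lip at (547,242).

```bash
python3 - <<'E'
from h import *
import pickle
d=pickle.load(open("top.pkl","rb"))
A=lambda u,v:((u+.5)/6-.5+222,(v+.5)/6-.5+235)
B=lambda u,v:((u+.5)/5-.5+395,(v+.5)/5-.5+205)
c=[atz(d,*A(*p),.002)[:2] for p in((43,117),(717,41),(762,441),(82,520))]
print("mat",np.round(c,4),[np.linalg.norm(c[i]-c[(i+1)%4]) for i in range(4)])
ex=(c[1]+c[2]-c[0]-c[3]);print("mat yaw",np.arctan2(ex[1],ex[0]))
ce=atz(d,*A(203,210),.021);ba=atz(d,*A(435,190),.021)
print("cap",ce,"base",ba,np.linalg.norm(ba-ce),"yaw",np.arctan2(*(ba-ce)[1::-1]))
for n,p,q in(("mid",(241,297),(415,285)),("low",(250,386),(426,371))):
  e=atz(d,*A(*p),.021);f=atz(d,*A(*q),.021);print(n,e,f,np.linalg.norm(f-e))
bt=atz(d,*B(112,140),.113);dl=atz(d,*B(117,407),.112)
print("btn",bt,"dial",dl,np.linalg.norm((bt-dl)[:2]))
ey=(bt-dl)[:2];yaw=np.arctan2(-ey[0],ey[1])
print("mixer yaw",yaw)
# grid: fit mixer pose using housing corners (top z .095) and slot
for n,p,z in(("hTL",(45,58),.095),("hTR",(208,55),.095),("hBR",(226,494),.095),("hBL",(62,498),.095)):
  print(n,atz(d,*B(*p),z))
E
```

```text
mat [[0.5449 0.4042]
 [0.5763 0.1073]
 [0.4006 0.0895]
 [0.3689 0.3861]] [np.float64(0.2985725917162501), np.float64(0.1765741667590952), np.float64(0.2982976407737683), np.float64(0.1768599775163846)]
mat yaw -1.4648820601949115
cap [0.50269262 0.33175746 0.021     ] base [0.51059399 0.23119794 0.021     ] 0.10086946773604938 yaw -1.4923833693005997
mid [0.46494521 0.3152383  0.021     ] [0.46952628 0.23998921 0.021     ] 0.07538840510449306
low [0.42660061 0.31129374 0.021     ] [0.43242211 0.23534262 0.021     ] 0.07617389423027392
btn [ 0.58711521 -0.07573225  0.113     ] dial [ 0.45595571 -0.07543301  0.112     ] 0.13115983990622196
mixer yaw -1.5730778307936482
hTL [ 0.63039461 -0.04615563  0.095     ]
hTR [ 0.63135878 -0.12789912  0.095     ]
hBR [ 0.41284205 -0.13129835  0.095     ]
hBL [ 0.41155608 -0.05014277  0.095     ]
```

Emit:
send_rows(increments=[{"gripper": 1,"linear": [0.26,-0.157,-0.145],"delta_rot": [0,0,0.511]},{"gripper": 1,"linear": [0.26,-0.157,-0.145],"delta_rot": [0,0,0.511]},{"gripper": 1,"linear": [0.26,-0.157,-0.145],"delta_rot": [0,0,0.511]},{"gripper": 1,"linear": [0.26,-0.157,-0.145],"delta_rot": [0,0,0.511]},{"gripper": 1,"linear": [0.26,-0.157,-0.145],"delta_rot": [0,0,0.511]},{"gripper": 1,"linear": [0.26,-0.157,-0.145],"delta_rot": [0,0,0.511]},{"gripper": 1,"linear": [0.26,-0.157,-0.145],"delta_rot": [0,0,0.511]},{"gripper": 1,"linear": [0.26,-0.157,-0.145],"delta_rot": [0,0,0.511]}], newtons=40)

```text
clock: 0.9
position: [0.5039, 0.3621, 0.2563]
ee_rot: [-0.001, -0.037, 0.999, -0.002]
contact_force: [-0.7, -0.1, 0.5]
width: 0.0001
gripper_force: 0.0
```

Emit:
send_rows(increments=[{"gripper": 1,"linear": [0,0,0]},{"gripper": 1,"linear": [0,0,0]}])

```text
invalid input
```

Emit:
send_rows(increments=[{"gripper": 1,"linear": [0,0,-0.035],"delta_rot": [0,0,0]},{"gripper": 1,"linear": [0,0,-0.06],"delta_rot": [0,0,0]},{"gripper": 1,"linear": [0,0,-0.06],"delta_rot": [0,0,0]}])

```text
clock: 1.2
position: [0.4986, 0.3646, 0.1964]
ee_rot: [-0.004, -0.04, 0.999, -0.002]
contact_force: [-0.7, -0.6, -0.4]
width: 0.0001
gripper_force: 0.0
```

```bash
python3 - <<'E'
from h import *
import pickle
s=get_state();print(s["position"],s["ee_rot"],s["contact_force"])
d=snap("top","c.png",(222,205,355,305),6)
pickle.dump(d,open("top1.pkl","wb"))
p=s["position"];print((proj(d,[p[0],p[1],.02])-[222,205])*6)
E
```

```text
[0.49856658 0.36461471 0.19636042] [-0.00385827 -0.03960476  0.99920644 -0.00174941] [-0.74890329 -0.58689867 -0.36115322]
[[124.85884395 397.69307003]]
```

View pics/c.png

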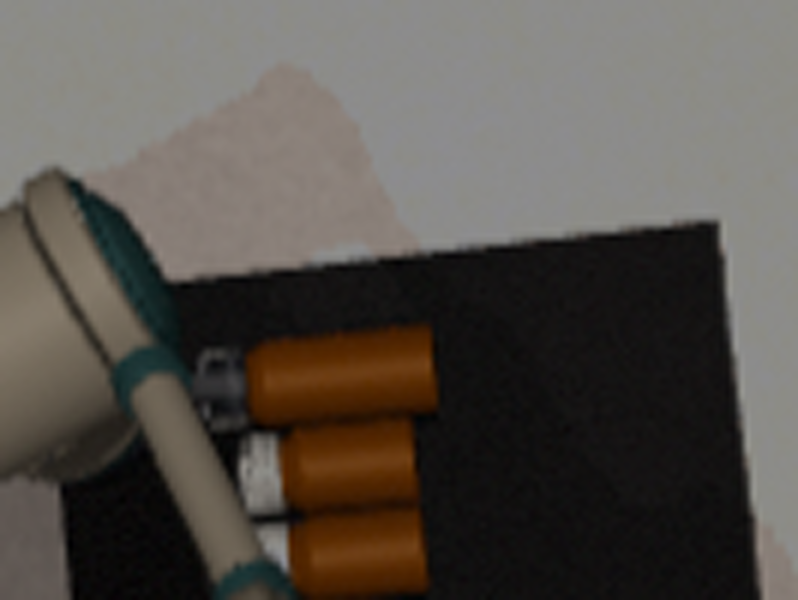

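The tool is in line behind the cap, with the bottles unmoved. I'll lower it and push slowly along the axis.

Emit:
send_rows(increments=[{"gripper": 1,"linear": [0.002,0,-0.011],"delta_rot": [0,0,0]},{"gripper": 1,"linear": [0.002,0,-0.011],"delta_rot": [0,0,0]},{"gripper": 1,"linear": [0.0024,-0.005,-0.011],"delta_rot": [0,0,0]},{"gripper": 1,"linear": [0.0028,-0.01,-0.011],"delta_rot": [0,0,0]},{"gripper": 1,"linear": [0.0032,-0.015,-0.011],"delta_rot": [0,0,0]},{"gripper": 1,"linear": [0.0036,-0.02,-0.011],"delta_rot": [0,0,0]},{"gripper": 1,"linear": [0.004,-0.025,-0.011],"delta_rot": [0,0,0]},{"gripper": 1,"linear": [0.0044,-0.03,-0.011],"delta_rot": [0,0,0]}])

```text
clock: 2.05
position: [0.5053, 0.335, 0.1891]
ee_rot: [0.0, -0.039, 0.999, 0.001]
contact_force: [-0.1, 1.5, 0.9]
width: -0.0001
gripper_force: 0.8
```

Emit:
send_rows(increments=[{"gripper": 1,"linear": [0.0006,-0.007,0],"delta_rot": [0,0,0]},{"gripper": 1,"linear": [0.0012,-0.015,0],"delta_rot": [0,0,0]},{"gripper": 1,"linear": [0.0018,-0.023,0],"delta_rot": [0,0,0]},{"gripper": 1,"linear": [0.0025,-0.031,0],"delta_rot": [0,0,0]},{"gripper": 1,"linear": [0.0031,-0.039,0],"delta_rot": [0,0,0]},{"gripper": 1,"linear": [0.0038,-0.047,0],"delta_rot": [0,0,0]},{"gripper": 1,"linear": [0.0043,-0.053,0],"delta_rot": [0,0,0]}])

```text
clock: 2.75
position: [0.5094, 0.2814, 0.1888]
ee_rot: [-0.0, -0.039, 0.999, 0.0]
contact_force: [-0.7, 1.7, 1.5]
width: 0.0
gripper_force: 1.1
```

Emit:
send_rows(increments=[{"gripper": 1,"linear": [0.0004,-0.005,0],"delta_rot": [0,0,0]},{"gripper": 1,"linear": [0.0008,-0.01,0],"delta_rot": [0,0,0]},{"gripper": 1,"linear": [0.0012,-0.013,0],"delta_rot": [0,0,0]},{"gripper": 1,"linear": [0.0012,-0.015,0],"delta_rot": [0,0,0]},{"gripper": 1,"linear": [0.0012,-0.015,0],"delta_rot": [0,0,0]}])

```text
clock: 3.25
position: [0.5104, 0.2669, 0.1886]
ee_rot: [-0.0, -0.04, 0.999, -0.0]
contact_force: [0.7, 1.2, -0.1]
width: -0.0004
gripper_force: 0.2
```

```bash
python3 - <<'E'
from h import *
import pickle
s=get_state();print(s["position"],s["ee_rot"],s["contact_force"])
d=snap("top","d.png",(222,215,355,315),6)
pickle.dump(d,open("top2.pkl","wb"))
E
```

```text
[0.51042358 0.26687519 0.18855013] [-2.78976810e-04 -3.96615691e-02  9.99213088e-01 -2.93692036e-04] [ 0.65887014  1.19288934 -0.07292286]
```

View pics/d.png

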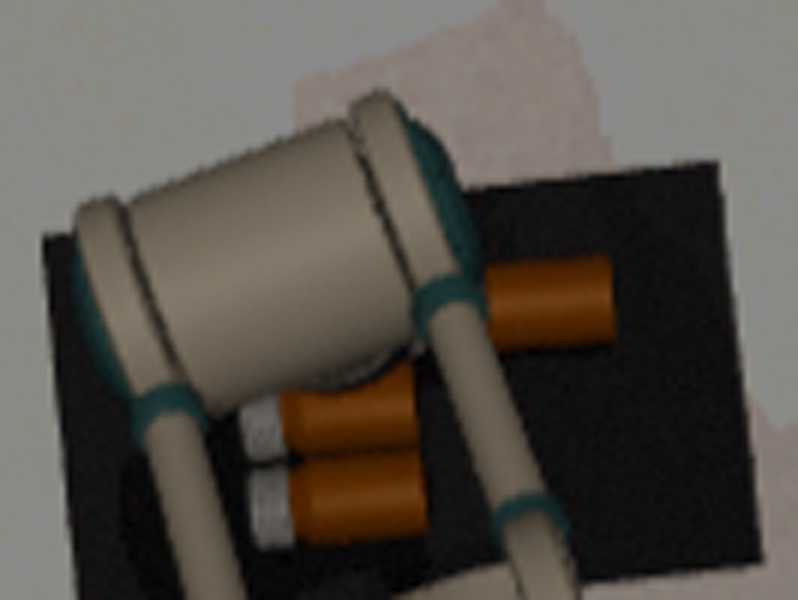

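The long bottle has slid ahead, with its base at (614,300). Both short bottles are unmoved.

```bash
python3 - <<'E'
from h import *
import pickle
d=pickle.load(open("top2.pkl","rb"))
f=lambda u,v:((u+.5)/6-.5+222,(v+.5)/6-.5+215)
b=atz(d,*f(614,300),.021); print("base",b)
for p,q in(((500,266),(608,257)),((500,349),(612,341))):
    e=atz(d,*f(*p),.021);g=atz(d,*f(*q),.021);print("yaw",np.arctan2(*(g-e)[1::-1]))
a=np.array([.0807,-.9967,0]);C=b-.05*a;t=.5
G=C+[0,0,.010];print("C",C,"TCP",G-.155*np.sin(t)*a+[0,0,.155*np.cos(t)])
E
```

```text
base [0.51434339 0.15346049 0.021     ]
yaw -1.495039087346344
yaw -1.5073006373795315
C [0.51030839 0.20329549 0.021     ] TCP [0.50431149 0.27736122 0.1670253 ]
```

Emit:
send_rows(increments=[{"gripper": 1,"linear": [-0.001,0.012,0],"delta_rot": [0,0,0]},{"gripper": 1,"linear": [-0.001,0.012,0.03],"delta_rot": [0,0,0]},{"gripper": 1,"linear": [-0.001,0.012,0.075],"delta_rot": [0,0,0]},{"gripper": 0.5,"linear": [-0.001,0.012,0.12],"delta_rot": [0,0,0]},{"gripper": -0.6,"linear": [-0.001,0.012,0.13],"delta_rot": [0,0,-0.15]},{"gripper": -0.6,"linear": [-0.001,0.012,0.13],"delta_rot": [0,0,-0.3]},{"gripper": -0.6,"linear": [-0.001,0.012,0.13],"delta_rot": [0,0,-0.45]},{"gripper": -0.6,"linear": [-0.001,0.012,0.13],"delta_rot": [0,0,-0.6]}])

```text
clock: 4.1
position: [0.5092, 0.28, 0.3188]
ee_rot: [-0.0, 0.26, 0.966, -0.0]
contact_force: [-0.6, -0.4, -0.1]
width: 0.068
gripper_force: 0.0
```

Emit:
send_rows(increments=[{"gripper": -0.6,"linear": [0,0,0],"delta_rot": [0,0,-0.15]},{"gripper": -0.6,"linear": [0,0,0],"delta_rot": [0,0,-0.3]},{"gripper": -0.6,"linear": [0,0,0],"delta_rot": [0,0,-0.45]},{"gripper": -0.6,"linear": [0,0,0],"delta_rot": [0,0,-0.6]},{"gripper": -0.6,"linear": [0,0,0],"delta_rot": [0,0,-0.75]},{"gripper": -0.6,"linear": [0,0,0],"delta_rot": [0,0,-0.9]},{"gripper": -0.6,"linear": [0,0,0],"delta_rot": [0,0,-0.97]},{"gripper": -0.6,"linear": [0,0,0],"delta_rot": [0,0,-0.97]}])

```text
clock: 4.9
position: [0.5093, 0.2799, 0.3184]
ee_rot: [-0.0, 0.678, 0.735, -0.0]
contact_force: [-0.1, -0.8, -0.6]
width: 0.0684
gripper_force: 0.0
```

Emit:
send_rows(increments=[{"gripper": -0.6,"linear": [0,0,0],"delta_rot": [-0.15,-0.012,0]},{"gripper": -0.6,"linear": [0,0,0],"delta_rot": [-0.3,-0.024,0]},{"gripper": -0.6,"linear": [0,0,0],"delta_rot": [-0.45,-0.036,0]},{"gripper": -0.6,"linear": [0,0,0],"delta_rot": [-0.498,-0.04,0]},{"gripper": -0.6,"linear": [0,0,0],"delta_rot": [-0.498,-0.04,0]}])

```text
clock: 5.4
position: [0.5092, 0.2806, 0.3178]
ee_rot: [0.182, 0.656, 0.713, -0.168]
contact_force: [0.5, -0.3, 0.2]
width: 0.068
gripper_force: 0.0
```

Emit:
send_rows(increments=[{"gripper": -0.6,"linear": [-0.005,-0.003,-0.03],"delta_rot": [0,0,0]},{"gripper": -0.6,"linear": [-0.005,-0.003,-0.07],"delta_rot": [0,0,0]},{"gripper": -0.6,"linear": [-0.005,-0.003,-0.1],"delta_rot": [0,0,0]},{"gripper": -0.6,"linear": [-0.005,-0.003,-0.125],"delta_rot": [0,0,0]},{"gripper": -0.6,"linear": [-0.005,-0.003,-0.145],"delta_rot": [0,0,0]},{"gripper": -0.6,"linear": [-0.005,-0.003,-0.151],"delta_rot": [0,0,0]},{"gripper": -0.6,"linear": [-0.005,-0.003,-0.151],"delta_rot": [0,0,0]}])

```text
clock: 6.1
position: [0.5045, 0.2761, 0.1672]
ee_rot: [0.181, 0.657, 0.712, -0.168]
contact_force: [-0.2, -0.1, -0.3]
width: 0.0682
gripper_force: 0.0
```

```bash
python3 - <<'E'
from h import *
s=get_state();print(s["position"],s["ee_rot"],s["contact_force"])
snap("side","e.png",(280,230,420,335),5.7)
E
```

```text
[0.50448291 0.27606572 0.16719632] [ 0.1812025   0.6570566   0.712149   -0.16818465] [-0.19668744 -0.05325912 -0.2944276 ]
```

View pics/e.png

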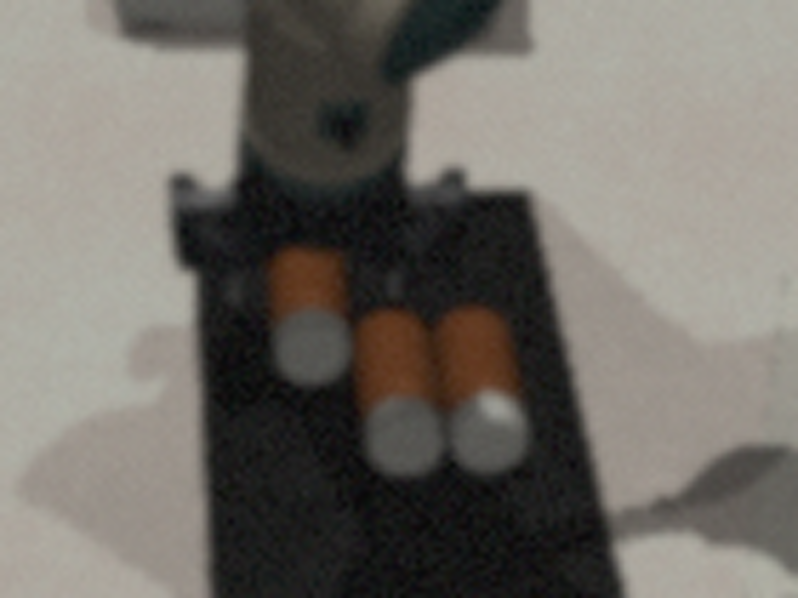

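The fingers straddle the long bottle, with tips at about (235,285) and (395,280), and both short bottles are still in place. Closing the gripper.

Emit:
send_rows(increments=[{"gripper": 0,"linear": [0,0,0],"delta_rot": [0,0,0]},{"gripper": 0.3,"linear": [0,0,0],"delta_rot": [0,0,0]},{"gripper": 0.6,"linear": [0,0,0],"delta_rot": [0,0,0]},{"gripper": 1,"linear": [0,0,0],"delta_rot": [0,0,0]},{"gripper": 1,"linear": [0,0,0],"delta_rot": [0,0,0]},{"gripper": 1,"linear": [0,0,0],"delta_rot": [0,0,0]}], newtons=35)

```text
clock: 6.75
position: [0.505, 0.2766, 0.1691]
ee_rot: [0.182, 0.657, 0.712, -0.167]
contact_force: [-0.0, 2.0, 6.5]
width: 0.0367
gripper_force: 35.0
```

Emit:
send_rows(increments=[{"gripper": 1,"linear": [0,0,0.01],"delta_rot": [0,0,0]},{"gripper": 1,"linear": [0,0,0.025],"delta_rot": [0,0,0]},{"gripper": 1,"linear": [0,0,0.05],"delta_rot": [0,0,0]},{"gripper": 1,"linear": [0,0,0.08],"delta_rot": [0,0,0]},{"gripper": 1,"linear": [0,0,0.11],"delta_rot": [0,0,0]},{"gripper": 1,"linear": [0,0,0.135],"delta_rot": [0,0,0]},{"gripper": 1,"linear": [0,0,0.15],"delta_rot": [0,0,0]},{"gripper": 1,"linear": [0,0,0.15],"delta_rot": [0,0,0]}])

```text
clock: 7.55
position: [0.5048, 0.2764, 0.3204]
ee_rot: [0.182, 0.658, 0.712, -0.165]
contact_force: [0.4, 0.2, -1.5]
width: 0.0366
gripper_force: 35.3
```

The bottle is held and lifted. I'll carry it over to the mixer.

Emit:
send_rows(increments=[{"gripper": 1,"linear": [0.002,-0.01,0.005],"delta_rot": [0,0,0]},{"gripper": 1,"linear": [0.006,-0.035,0.01],"delta_rot": [0,0,-0.01]},{"gripper": 1,"linear": [0.012,-0.065,0.01],"delta_rot": [0,0,-0.02]},{"gripper": 1,"linear": [0.018,-0.1,0.01],"delta_rot": [0,0,-0.03]},{"gripper": 1,"linear": [0.025,-0.135,0.01],"delta_rot": [0,0,-0.04]},{"gripper": 1,"linear": [0.031,-0.17,0.01],"delta_rot": [0,0,-0.05]},{"gripper": 1,"linear": [0.037,-0.2,0.01],"delta_rot": [0,0,-0.06]},{"gripper": 1,"linear": [0.042,-0.23,0.01],"delta_rot": [0,0,-0.062]}])

```text
clock: 8.35
position: [0.5461, 0.0441, 0.3261]
ee_rot: [0.175, 0.679, 0.691, -0.175]
contact_force: [0.7, -0.6, -2.1]
width: 0.0368
gripper_force: 35.3
```

Emit:
send_rows(increments=[{"gripper": 1,"linear": [0.006,-0.03,0],"delta_rot": [0,0,0]},{"gripper": 1,"linear": [0.012,-0.06,0],"delta_rot": [0,0,0]},{"gripper": 1,"linear": [0.018,-0.09,0],"delta_rot": [0,0,0]},{"gripper": 1,"linear": [0.023,-0.12,0],"delta_rot": [0,0,0]},{"gripper": 1,"linear": [0.028,-0.14,0],"delta_rot": [0,0,0]},{"gripper": 1,"linear": [0.028,-0.15,0],"delta_rot": [0,0,0]},{"gripper": 1,"linear": [0.028,-0.15,0],"delta_rot": [0,0,0]}])

```text
clock: 9.05
position: [0.5738, -0.1051, 0.3264]
ee_rot: [0.175, 0.68, 0.691, -0.174]
contact_force: [-0.6, -0.2, -1.3]
width: 0.0367
gripper_force: 35.3
```

```bash
python3 - <<'E'
from h import *
import pickle
s=get_state();print(s["position"],s["ee_rot"],s["qpos"])
d=snap("top");e=snap("side");pickle.dump((d,e),open("p3.pkl","wb"))
a=cv2.resize(d["pixels"][205:315,390:550],None,fx=4.9,fy=4.9,interpolation=cv2.INTER_CUBIC)
cv2.imwrite("pics/f.png",a)
E
```

```text
[ 0.57378885 -0.10505935  0.32642459] [ 0.17501094  0.6795562   0.69078535 -0.17432766] [-0.14510945  0.34685016  1.66616286 -0.55560174  1.11227065  0.08551967]
```

View pics/f.png

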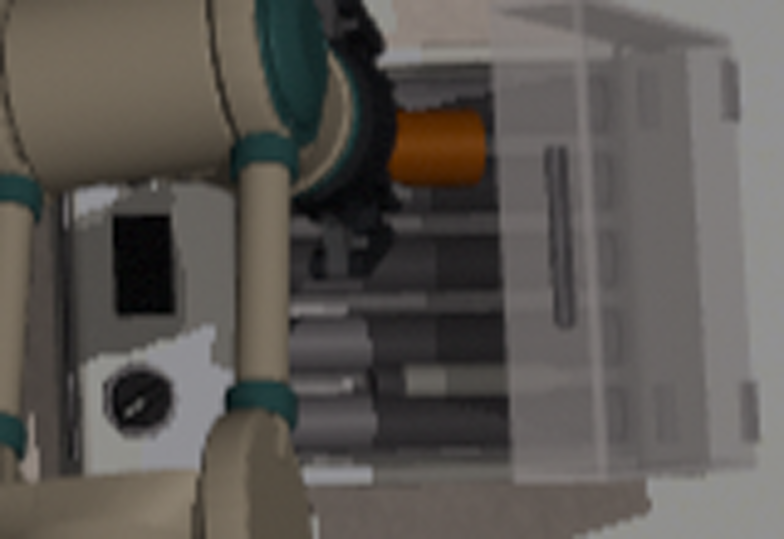

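The bottle's base is at (485,147). I'll check its position in the grip.

```bash
python3 - <<'E'
from h import *
import pickle
d,e=pickle.load(open("p3.pkl","rb"))
f=lambda u,v:((u+.5)/4.9-.5+390,(v+.5)/4.9-.5+205)
b=atz(d,*f(484,147),.178)
p=np.array([.57379,-.10506,.32642]);print("base",b,"base-TCP",b-p,"expect",[.0008+.0007,-.0735-.05])
for q,r in(((400,109),(475,109)),((395,180),(480,187))):print(np.arctan2(*(atz(d,*f(*r),.178)-atz(d,*f(*q),.178))[1::-1]))
cv2.imwrite("pics/g.png",cv2.resize(e["pixels"][120:250,270:410],None,fx=4.5,fy=4.5,interpolation=cv2.INTER_CUBIC))
E
```

```text
base [ 0.57462149 -0.23276697  0.178     ] base-TCP [ 0.00083149 -0.12770697 -0.14842   ] expect [0.0015, -0.1235]
-1.5777138182914388
-1.6603939144738677
```

View pics/g.png

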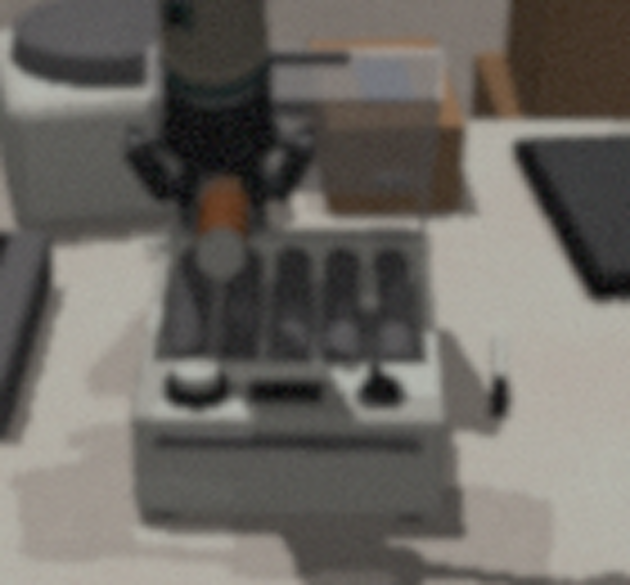

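The bottle hangs over the outermost gap on the button's side. That was my ninth picture, so the last one is reserved for the final check. Lowering now.

Emit:
send_rows(increments=[{"gripper": 1,"linear": [0.003,-0.015,0],"delta_rot": [0,0,0]},{"gripper": 1,"linear": [0.006,-0.033,0],"delta_rot": [0,0,0]},{"gripper": 1,"linear": [0.0095,-0.045,-0.005],"delta_rot": [0,0,0]},{"gripper": 1,"linear": [0.0095,-0.05,-0.02],"delta_rot": [0,0,0]},{"gripper": 1,"linear": [0.0095,-0.05,-0.035],"delta_rot": [0,0,0]},{"gripper": 1,"linear": [0.0095,-0.05,-0.047],"delta_rot": [0,0,0]},{"gripper": 1,"linear": [0.0095,-0.05,-0.055],"delta_rot": [0,0,0]},{"gripper": 1,"linear": [0.0095,-0.05,-0.06],"delta_rot": [0,0,0]}])

```text
clock: 9.95
position: [0.5839, -0.1535, 0.2665]
ee_rot: [0.176, 0.679, 0.692, -0.174]
contact_force: [-0.4, -0.4, -0.9]
width: 0.0365
gripper_force: 35.3
```

Emit:
send_rows(increments=[{"gripper": 1,"linear": [0,0,-0.003],"delta_rot": [0,0,0]},{"gripper": 1,"linear": [0,0,-0.006],"delta_rot": [0,0,0]},{"gripper": 1,"linear": [0,0,-0.008],"delta_rot": [0,0,0]},{"gripper": 1,"linear": [0,0,-0.009],"delta_rot": [0,0,0]},{"gripper": 1,"linear": [0,0,-0.009],"delta_rot": [0,0,0]}])

```text
clock: 10.45
position: [0.5841, -0.1537, 0.2589]
ee_rot: [0.177, 0.679, 0.691, -0.173]
contact_force: [-0.3, 0.4, -1.0]
width: 0.0367
gripper_force: 35.3
```

Emit:
send_rows(increments=[{"gripper": 1,"linear": [0,-0.001,-0.001],"delta_rot": [0,0,0]},{"gripper": 1,"linear": [0,-0.001,-0.002],"delta_rot": [0,0,0]},{"gripper": 1,"linear": [0,-0.001,-0.002],"delta_rot": [0,0,0]}])

```text
clock: 10.75
position: [0.584, -0.1548, 0.2567]
ee_rot: [0.176, 0.679, 0.691, -0.173]
contact_force: [0.2, 0.4, -1.6]
width: 0.0364
gripper_force: 35.3
```

Emit:
send_rows(increments=[{"gripper": 1,"linear": [0,0,-0.001],"delta_rot": [0,0,0]},{"gripper": 1,"linear": [0,0,-0.002],"delta_rot": [0,0,0]},{"gripper": 1,"linear": [0,0,-0.002],"delta_rot": [0,0,0]}])

```text
clock: 11.05
position: [0.584, -0.1547, 0.2545]
ee_rot: [0.176, 0.679, 0.691, -0.173]
contact_force: [0.2, 0.5, -1.5]
width: 0.0364
gripper_force: 35.3
```

Emit:
send_rows(increments=[{"gripper": 1,"linear": [0,0,-0.001],"delta_rot": [0,0,0]},{"gripper": 1,"linear": [0,0,-0.0015],"delta_rot": [0,0,0]},{"gripper": 1,"linear": [0,0,-0.0015],"delta_rot": [0,0,0]}])

```text
clock: 11.35
position: [0.5841, -0.1547, 0.2538]
ee_rot: [0.177, 0.679, 0.691, -0.173]
contact_force: [-0.2, 2.3, 3.1]
width: 0.0366
gripper_force: 35.9
```

Emit:
send_rows(increments=[{"gripper": 1,"linear": [0,0,-0.001],"delta_rot": [0,0,0]},{"gripper": 1,"linear": [0,0,-0.0015],"delta_rot": [0,0,0]},{"gripper": 1,"linear": [0,0,-0.0015],"delta_rot": [0,0,0]}])

```text
clock: 11.65
position: [0.584, -0.1546, 0.2537]
ee_rot: [0.177, 0.679, 0.691, -0.173]
contact_force: [-3.3, 5.4, 10.7]
width: 0.0365
gripper_force: 36.7
```

Contact at TCP z = 0.2538, which matches the seated height. I'll ease the load, open the gripper and back off along the tool axis.

Emit:
send_rows(increments=[{"gripper": 1,"linear": [-0.0005,0,0.002],"delta_rot": [0,0,0]},{"gripper": 0.2,"linear": [-0.0005,0,0.002],"delta_rot": [0,0,0]},{"gripper": 0.0,"linear": [-0.0005,0,0.002],"delta_rot": [0,0,0]},{"gripper": -0.2,"linear": [-0.0005,0,0.002],"delta_rot": [0,0,0]},{"gripper": -0.5,"linear": [-0.0005,0,0.002],"delta_rot": [0,0,0]},{"gripper": -0.5,"linear": [-0.0005,0,0.002],"delta_rot": [0,0,0]}])

```text
clock: 12.25
position: [0.5836, -0.1549, 0.2536]
ee_rot: [0.176, 0.679, 0.691, -0.173]
contact_force: [0.8, 0.5, 0.2]
width: 0.0638
gripper_force: 0.0
```

Emit:
send_rows(increments=[{"gripper": -0.5,"linear": [-0.0005,0.005,0.012],"delta_rot": [0,0,0]},{"gripper": -0.5,"linear": [-0.0005,0.014,0.03],"delta_rot": [0,0,0]},{"gripper": -0.5,"linear": [-0.0005,0.027,0.053],"delta_rot": [0,0,0]},{"gripper": -0.5,"linear": [-0.0005,0.045,0.085],"delta_rot": [0,0,0]},{"gripper": -0.5,"linear": [-0.0005,0.065,0.12],"delta_rot": [0,0,0]},{"gripper": 0,"linear": [-0.0005,0.095,0.16],"delta_rot": [0,0,0]},{"gripper": 1,"linear": [-0.0005,0.13,0.2],"delta_rot": [0,0,0]},{"gripper": 1,"linear": [-0.0005,0.14,0.24],"delta_rot": [0,0,0]}])

```text
clock: 13.05
position: [0.5822, -0.0119, 0.4958]
ee_rot: [0.176, 0.678, 0.692, -0.172]
contact_force: [0.9, 0.0, -0.1]
width: 0.0208
gripper_force: 0.0
```

```bash
python3 - <<'E'
from h import *
import pickle
s=get_state();print(s["position"],s["ee_rot"],s["qpos"],s["contact_force"])
d=snap("top");e=snap("side");pickle.dump((d,e),open("p4.pkl","wb"))
for nm,dd,roi in(("top",d,(200,320,390,560)),("side",e,(120,250,270,410))):
    im=dd["pixels"].astype(int)[roi[0]:roi[1],roi[2]:roi[3]]
    m=(im[...,2]>im[...,0]*1.8+12)&(im[...,2]>im[...,1]*1.3)
    n,l,st,c=cv2.connectedComponentsWithStats(m.astype(np.uint8))
    for i in range(1,n):
        if st[i,4]>30: print(nm,st[i]+[roi[2],roi[0],0,0,0],c[i]+[roi[2],roi[0]])
C=np.array([.5835,-.2305,.1055]);ex=np.array([.0138,-.9999,0])
ey=np.array([1,.0138,0])
for dd in(d,e):
  print(proj(dd,[C-.033*ex,C+.05*ex,C,C+ey*.019,C-ey*.019,C+[0,0,.019]]).round(1).tolist())
E
```

```text
[ 0.58221616 -0.01192053  0.49577853] [ 0.17589838  0.67817308  0.69245364 -0.17218879] [ 0.01694275  0.26337935  1.35668218 -0.49796161  1.52553362  0.0201298 ] [ 0.88963667  0.02199505 -0.13533205]
top [466 226  26  15 355] [478.76056338 233.38873239]
side [313 174  10  10  75] [317.84       178.26666667]
[[465.6, 234.2], [498.9, 233.5], [478.8, 233.9], [478.5, 226.3], [479.2, 241.6], [481.0, 233.1]]
[[317.9, 187.3], [319.1, 176.8], [318.4, 183.0], [313.0, 183.0], [323.8, 183.1], [318.3, 178.1]]
```

The bottle is seated where expected: the amber shoulder is at column 466 against 465.6 predicted, and rows 226–240 match. Next I'll locate the cover.

```bash
python3 - <<'E'
from h import *
import pickle
d=pickle.load(open("top.pkl","rb"))
B=lambda u,v:((u+.5)/5-.5+395,(v+.5)/5-.5+205)
O=np.array([.5232,-.2113]);ex=np.array([.0138,-.9999]);ey=np.array([.9999,.0138])
for p in((547,242),(540,148),(552,335)):
    q=atz(d,*B(*p),.3004)[:2]-O;print("lip mixer",q@ex,q@ey)
for h in(.135,.145,.155):
  for lx,lz in((-.217,.033),(-.210,.042),(-.210,0)):
    c,s=np.cos(1),np.sin(1)
    P=O+ex*(h+lx*c+lz*s); print(h,lx,lz,(proj(d,[P[0],P[1],.1-lx*s+lz*c])[0]-[395,205])*5)
t,H=.2,.15
E
```

```text
lip mixer 0.017418463613809426 -0.0003525321036888223
lip mixer 0.016408210935824768 0.03999920750567394
lip mixer 0.017590050187762316 -0.0400289129348595
0.135 -0.217 0.033 [610.52350219 237.77867013]
0.135 -0.21 0.042 [636.1533515  237.37889772]
0.135 -0.21 0 [537.05279804 242.62448858]
0.145 -0.217 0.033 [633.83555764 237.28330635]
0.145 -0.21 0.042 [659.4407748  236.88404255]
0.145 -0.21 0 [559.94006308 242.13782136]
0.155 -0.217 0.033 [657.14284209 236.78804394]
0.155 -0.21 0.042 [682.72343664 236.38928855]
0.155 -0.21 0 [582.82273088 241.6512519 ]
```

Emit:
send_rows(increments=[{"gripper": 1,"linear": [0,0,0.01],"delta_rot": [0.15,0,0]},{"gripper": 1,"linear": [-0.01,0,0.02],"delta_rot": [0.3,0,0]},{"gripper": 1,"linear": [-0.03,-0.02,0.03],"delta_rot": [0.45,0,0]},{"gripper": 1,"linear": [-0.058,-0.05,0.04],"delta_rot": [0.5,0.0,0]},{"gripper": 1,"linear": [-0.058,-0.09,0.04],"delta_rot": [0.5,0.0,0]},{"gripper": 1,"linear": [-0.058,-0.12,0.04],"delta_rot": [0.5,0.0,0]},{"gripper": 1,"linear": [-0.058,-0.12,0.04],"delta_rot": [0.5,0.0,0]}])

```text
clock: 13.85
position: [0.5244, -0.138, 0.5338]
ee_rot: [0.004, 0.703, 0.711, 0.002]
contact_force: [-0.3, 1.4, -0.1]
width: 0.0
gripper_force: 0.0
```

```bash
python3 - <<'E'
from h import *
import pickle
d=pickle.load(open("top.pkl","rb"));e=pickle.load(open("side.pkl","rb"))
g=e["pixels"].mean(2)
for c in(310,320,335,350,360): print(c,g[124:150,c].round().astype(int).tolist())
print("row133",g[133,290:380:3].round().astype(int).tolist())
B=lambda u,v:((u+.5)/5-.5+395,(v+.5)/5-.5+205)
O=np.array([.5232,-.2113]);ex=np.array([.0138,-.9999]);ey=np.array([.9999,.0138])
for p in((718,92),(740,420),(745,470),(722,45)):
    q=atz(d,*B(*p),.1)[:2]-O;print("feet",q@ex,q@ey)
def tri(P,Q):
    (c1,r1),(c2,r2)=ray(d,*P),ray(e,*Q)
    s=np.linalg.lstsq(np.c_[r1,-r2],c2-c1,rcond=None)[0]
    return c1+s[0]*r1,c2+s[1]*r2
for v in(132,133,134,135):
  a,b=tri(B(547,242),(335.5,v));print(v,a,b,((a+b)[:2]/2-O)@ex)
E
```

```text
310 [86, 84, 86, 86, 80, 86, 108, 126, 124, 119, 116, 116, 121, 126, 131, 129, 125, 113, 94, 84, 78, 79, 75, 74, 76, 75]
320 [137, 150, 159, 168, 170, 173, 167, 157, 138, 128, 130, 132, 131, 131, 130, 128, 124, 108, 93, 77, 76, 75, 74, 74, 74, 74]
335 [111, 114, 115, 111, 113, 117, 115, 97, 70, 61, 83, 102, 111, 111, 111, 112, 111, 99, 75, 57, 53, 65, 82, 92, 96, 96]
350 [111, 110, 113, 111, 110, 114, 124, 133, 130, 120, 118, 116, 122, 121, 121, 121, 119, 109, 91, 82, 78, 82, 80, 80, 73, 66]
360 [113, 111, 115, 110, 111, 112, 130, 140, 134, 124, 123, 121, 120, 120, 119, 119, 116, 109, 91, 81, 81, 82, 80, 78, 70, 64]
row133 [60, 62, 62, 55, 93, 117, 116, 117, 121, 130, 128, 99, 66, 62, 60, 61, 63, 64, 63, 92, 120, 121, 122, 121, 123, 123, 129, 112, 105, 90]
feet 0.17141361155096982 0.08482489393759426
feet 0.1733849547530822 -0.07841888422685833
feet 0.17449748607433382 -0.10303459396332533
feet 0.17471724788513363 0.1084142050326555
132 [ 0.52369124 -0.23173281  0.2910416 ] [ 0.52544924 -0.23172366  0.29115201] 0.020445101230139602
133 [ 0.52393728 -0.23296065  0.28722544] [ 0.52544551 -0.23295312  0.28732025] 0.021675303093191732
134 [ 0.52418441 -0.23419395  0.28339233] [ 0.52544177 -0.23418793  0.28347146] 0.022910914303564855
135 [ 0.52443264 -0.23543274  0.27954216] [ 0.525438   -0.23542813  0.2796055 ] 0.02415197025841202
```

The cover hinge works out at mixer x ≈ 0.135, with the cover open about 0.88 rad. I'll move above the far side of the cover and sweep it down along its arc.

Emit:
send_rows(increments=[{"gripper": 1,"linear": [0,-0.035,0],"delta_rot": [0,0,0]},{"gripper": 1,"linear": [0,-0.075,0],"delta_rot": [0,0,0]},{"gripper": 1,"linear": [0,-0.11,0],"delta_rot": [0,0,0]},{"gripper": 1,"linear": [0,-0.14,0],"delta_rot": [0,0,0]},{"gripper": 1,"linear": [0,-0.14,0],"delta_rot": [0,0,0]},{"gripper": 1,"linear": [0,-0.14,0],"delta_rot": [0,0,0]}])

```text
clock: 14.45
position: [0.5251, -0.2744, 0.5334]
ee_rot: [0.002, 0.702, 0.713, 0.004]
contact_force: [0.8, 1.0, 0.0]
width: -0.0003
gripper_force: 0.0
```

Emit:
send_rows(increments=[{"gripper": 1,"linear": [0,0,-0.025],"delta_rot": [0,0,0]},{"gripper": 1,"linear": [0,0,-0.045],"delta_rot": [0,0,0]},{"gripper": 1,"linear": [0,0,-0.06],"delta_rot": [0,0,0]},{"gripper": 1,"linear": [0,0,-0.065],"delta_rot": [0,0,0]},{"gripper": 1,"linear": [0,0,-0.065],"delta_rot": [0,0,0]}])

```text
clock: 14.95
position: [0.5251, -0.2733, 0.4685]
ee_rot: [0.002, 0.701, 0.713, 0.003]
contact_force: [0.9, 0.3, 0.0]
width: -0.0004
gripper_force: 0.0
```

Emit:
send_rows(increments=[{"gripper": 1,"linear": [0,0.003,-0.012],"delta_rot": [0,0,0]},{"gripper": 1,"linear": [0,0.005,-0.022],"delta_rot": [0,0,0]},{"gripper": 1,"linear": [0,0.01,-0.025],"delta_rot": [0,0,0]},{"gripper": 1,"linear": [0,0.015,-0.028],"delta_rot": [0,0,0]}])

```text
clock: 15.35
position: [0.525, -0.2598, 0.4405]
ee_rot: [0.003, 0.702, 0.713, 0.003]
contact_force: [-0.4, -2.3, -0.1]
width: 0.0001
gripper_force: 0.8
```

Emit:
send_rows(increments=[{"gripper": 1,"linear": [0,0.005,-0.003],"delta_rot": [0,0,0]},{"gripper": 1,"linear": [0,0.01,-0.006],"delta_rot": [0,0,0]},{"gripper": 1,"linear": [0,0.019,-0.013],"delta_rot": [0,0,0]},{"gripper": 1,"linear": [0,0.029,-0.021],"delta_rot": [0,0,0]},{"gripper": 1,"linear": [0,0.039,-0.03],"delta_rot": [0,0,0]},{"gripper": 1,"linear": [0,0.048,-0.0395],"delta_rot": [0,0,0]}])

```text
clock: 15.95
position: [0.525, -0.2103, 0.4005]
ee_rot: [0.003, 0.701, 0.713, 0.004]
contact_force: [-0.5, -0.1, 1.5]
width: 0.0001
gripper_force: 1.0
```

```bash
python3 - <<'E'
from h import *
import pickle
d=snap("top");e=snap("side");pickle.dump((d,e),open("p5.pkl","wb"))
g=e["pixels"].mean(2)
for c in(335,340,345,355,362): print(c,g[120:190,c].round().astype(int).tolist())
E
```

```text
335 [30, 28, 21, 24, 20, 26, 20, 27, 22, 18, 21, 21, 39, 64, 68, 53, 37, 14, 21, 17, 17, 21, 28, 20, 40, 48, 48, 50, 49, 47, 47, 47, 60, 80, 102, 110, 99, 79, 77, 102, 116, 127, 142, 144, 140, 141, 134, 128, 134, 143, 138, 107, 84, 78, 73, 56, 37, 40, 42, 43, 36, 43, 45, 38, 37, 41, 44, 40, 40, 40]
340 [30, 24, 20, 25, 28, 26, 14, 25, 15, 29, 22, 28, 47, 65, 77, 77, 67, 48, 32, 27, 22, 25, 36, 46, 46, 49, 43, 52, 47, 48, 53, 62, 74, 86, 102, 108, 89, 73, 73, 92, 106, 119, 127, 134, 135, 137, 140, 149, 162, 164, 147, 109, 82, 83, 84, 85, 83, 80, 79, 78, 80, 77, 69, 64, 61, 58, 56, 57, 59, 57]
345 [20, 26, 28, 22, 22, 29, 35, 56, 75, 93, 95, 94, 76, 59, 39, 26, 14, 22, 25, 48, 67, 85, 94, 103, 106, 105, 108, 104, 90, 68, 56, 54, 57, 68, 93, 101, 90, 73, 67, 86, 95, 100, 104, 107, 107, 106, 101, 100, 123, 149, 145, 109, 83, 76, 75, 56, 38, 44, 39, 35, 39, 45, 43, 41, 40, 37, 38, 39, 39, 41]
355 [115, 115, 115, 115, 113, 111, 106, 101, 99, 96, 97, 101, 102, 95, 84, 84, 80, 82, 82, 83, 83, 79, 85, 98, 104, 106, 104, 98, 83, 60, 56, 55, 57, 72, 91, 105, 99, 97, 95, 100, 100, 101, 103, 104, 107, 104, 105, 103, 120, 134, 120, 89, 71, 74, 74, 63, 44, 42, 42, 42, 37, 42, 33, 41, 44, 39, 41, 42, 43, 40]
362 [113, 117, 114, 116, 115, 115, 115, 110, 109, 107, 105, 106, 107, 105, 106, 103, 103, 103, 104, 102, 101, 102, 100, 105, 103, 106, 106, 99, 77, 60, 55, 56, 57, 71, 89, 102, 101, 96, 96, 93, 99, 101, 105, 104, 108, 105, 105, 107, 120, 135, 138, 105, 84, 82, 89, 89, 86, 84, 85, 85, 83, 79, 72, 70, 69, 65, 64, 63, 63, 67]
```

The cover follows, with the lip in the side view moving from row 133 to 157. Continuing down to shut.

Emit:
send_rows(increments=[{"gripper": 1,"linear": [0,0.0075,-0.0105],"delta_rot": [0,0,0]},{"gripper": 1,"linear": [0,0.015,-0.021],"delta_rot": [0,0,0]},{"gripper": 1,"linear": [0,0.022,-0.032],"delta_rot": [0,0,0]},{"gripper": 1,"linear": [0,0.028,-0.043],"delta_rot": [0,0,0]},{"gripper": 1,"linear": [0,0.033,-0.054],"delta_rot": [0,0,0]},{"gripper": 1,"linear": [0,0.038,-0.066],"delta_rot": [0,0,0]},{"gripper": 1,"linear": [0,0.041,-0.076],"delta_rot": [0,0,0]}])

```text
clock: 16.75
position: [0.5249, -0.1702, 0.3239]
ee_rot: [0.002, 0.701, 0.713, 0.003]
contact_force: [0.6, -0.2, 0.7]
width: 0.0001
gripper_force: 0.6
```

Emit:
send_rows(increments=[{"gripper": 1,"linear": [0,0.001,-0.004],"delta_rot": [0,0,0]},{"gripper": 1,"linear": [0,0.002,-0.008],"delta_rot": [0,0,0]},{"gripper": 1,"linear": [0,0.002,-0.008],"delta_rot": [0,0,0]}])

```text
clock: 17.05
position: [0.5248, -0.1688, 0.3166]
ee_rot: [0.002, 0.702, 0.713, 0.003]
contact_force: [-0.2, -0.3, -0.4]
width: 0.0001
gripper_force: 0.0
```

Emit:
send_rows(increments=[{"gripper": 1,"linear": [0,0,-0.002],"delta_rot": [0,0,0]},{"gripper": 1,"linear": [0,0,-0.003],"delta_rot": [0,0,0]},{"gripper": 1,"linear": [0,0,-0.003],"delta_rot": [0,0,0]}])

```text
clock: 17.35
position: [0.5251, -0.169, 0.3154]
ee_rot: [0.004, 0.702, 0.713, 0.003]
contact_force: [-1.8, 0.4, 4.5]
width: 0.0001
gripper_force: 2.5
```

Emit:
send_rows(increments=[{"gripper": 1,"linear": [0,0,-0.0015],"delta_rot": [0,0,0]},{"gripper": 1,"linear": [0,0,-0.002],"delta_rot": [0,0,0]},{"gripper": 1,"linear": [0,0,-0.002],"delta_rot": [0,0,0]}])

```text
clock: 17.65
position: [0.525, -0.1689, 0.3153]
ee_rot: [0.004, 0.702, 0.713, 0.004]
contact_force: [-3.2, 1.3, 15.7]
width: 0.0003
gripper_force: 7.5
```

Emit:
send_rows(increments=[{"gripper": 1,"linear": [0,0,0.012],"delta_rot": [0,0,0]},{"gripper": 1,"linear": [0,0.0,0.04],"delta_rot": [0,0,0]},{"gripper": 1,"linear": [0.025,0.035,0.04],"delta_rot": [0,0,0]},{"gripper": 1,"linear": [0.05,0.07,0.04],"delta_rot": [0,0,0]},{"gripper": 1,"linear": [0.062,0.0925,0.035],"delta_rot": [0,0,0]},{"gripper": 1,"linear": [0.062,0.0925,0.01],"delta_rot": [0,0,0]},{"gripper": 1,"linear": [0.062,0.0925,-0.01],"delta_rot": [0,0,0]},{"gripper": 1,"linear": [0.062,0.0925,-0.01],"delta_rot": [0,0,0]}])

```text
clock: 18.45
position: [0.5862, -0.0758, 0.2998]
ee_rot: [0.001, 0.701, 0.713, 0.002]
contact_force: [0.5, -0.2, 0.3]
width: -0.0001
gripper_force: 0.0
```

The cover is hard against its stop at z = 0.142, as it should be when shut. Pressing the button.

Emit:
send_rows(increments=[{"gripper": 1,"linear": [0.001,0,-0.006],"delta_rot": [0,0,0]},{"gripper": 1,"linear": [0.001,0,-0.012],"delta_rot": [0,0,0]},{"gripper": 1,"linear": [0.001,0,-0.016],"delta_rot": [0,0,0]},{"gripper": 1,"linear": [0.001,0,-0.016],"delta_rot": [0,0,0]}])

```text
clock: 18.85
position: [0.5886, -0.0767, 0.287]
ee_rot: [0.004, 0.702, 0.713, 0.004]
contact_force: [0.1, -0.2, 3.7]
width: 0.0001
gripper_force: 1.7
```

Emit:
send_rows(increments=[{"gripper": 1,"linear": [0,0,-0.002],"delta_rot": [0,0,0]},{"gripper": 1,"linear": [0,0,-0.004],"delta_rot": [0,0,0]},{"gripper": 1,"linear": [0,0,-0.005],"delta_rot": [0,0,0]},{"gripper": 1,"linear": [0,0,-0.005],"delta_rot": [0,0,0]}])

```text
clock: 19.25
position: [0.5885, -0.0765, 0.2843]
ee_rot: [0.005, 0.701, 0.713, 0.004]
contact_force: [-2.5, 0.0, 15.6]
width: 0.0001
gripper_force: 7.6
```

Emit:
send_rows(increments=[{"gripper": 1,"linear": [0,0,-0.001],"delta_rot": [0,0,0]},{"gripper": 1,"linear": [0,0,-0.001],"delta_rot": [0,0,0]},{"gripper": 1,"linear": [0,0,-0.001],"delta_rot": [0,0,0]}])

```text
clock: 19.55
position: [0.5884, -0.0765, 0.2842]
ee_rot: [0.005, 0.701, 0.713, 0.004]
contact_force: [-3.6, 0.2, 19.4]
width: -0.0001
gripper_force: 9.8
```

```bash
python3 - <<'E'
from h import *
s=get_state();print(s["position"],s["contact_force"],s["moment"])
E
```

```text
[ 0.58839385 -0.07651101  0.28417303] [-3.64734977  0.23750185 19.40592073] [-0.00262111  0.60198392 -0.03771041]
```

The button stops hard at a tip height of about 0.111, and I expected 0.107. I'll map force against height while easing off.

Emit:
send_rows(increments=[{"gripper": 1,"linear": [0,0,0.003],"delta_rot": [0,0,0]},{"gripper": 1,"linear": [0,0,0.003],"delta_rot": [0,0,0]}])

```text
clock: 19.75
position: [0.5885, -0.0765, 0.2849]
ee_rot: [0.005, 0.701, 0.713, 0.004]
contact_force: [-0.3, -1.0, 3.6]
width: -0.0
gripper_force: 2.3
```

Emit:
send_rows(increments=[{"gripper": 1,"linear": [0,0,0.0015],"delta_rot": [0,0,0]},{"gripper": 1,"linear": [0,0,0.0015],"delta_rot": [0,0,0]}])

```text
clock: 19.95
position: [0.5886, -0.0766, 0.2854]
ee_rot: [0.004, 0.701, 0.713, 0.004]
contact_force: [2.5, -1.3, 3.8]
width: 0.0002
gripper_force: 2.1
```

Emit:
send_rows(increments=[{"gripper": 1,"linear": [0,0,0.0015],"delta_rot": [0,0,0]},{"gripper": 1,"linear": [0,0,0.0015],"delta_rot": [0,0,0]}])

```text
clock: 20.15
position: [0.5884, -0.0764, 0.2864]
ee_rot: [0.003, 0.702, 0.713, 0.003]
contact_force: [3.3, -1.0, 4.4]
width: 0.0
gripper_force: 1.8
```

Emit:
send_rows(increments=[{"gripper": 1,"linear": [0,0,0.0015],"delta_rot": [0,0,0]},{"gripper": 1,"linear": [0,0,0.0015],"delta_rot": [0,0,0]}])

```text
clock: 20.35
position: [0.588, -0.0762, 0.2876]
ee_rot: [0.003, 0.702, 0.713, 0.003]
contact_force: [1.6, -0.5, 2.3]
width: 0.0001
gripper_force: 1.5
```

Emit:
send_rows(increments=[{"gripper": 1,"linear": [0,0,0.0015],"delta_rot": [0,0,0]},{"gripper": 1,"linear": [0,0,0.0015],"delta_rot": [0,0,0]}])

```text
clock: 20.55
position: [0.5878, -0.076, 0.289]
ee_rot: [0.002, 0.701, 0.713, 0.003]
contact_force: [1.5, -0.4, 2.9]
width: -0.0006
gripper_force: 1.1
```

Emit:
send_rows(increments=[{"gripper": 1,"linear": [0,0,0.0015],"delta_rot": [0,0,0]},{"gripper": 1,"linear": [0,0,0.0015],"delta_rot": [0,0,0]}])

```text
clock: 20.75
position: [0.5876, -0.076, 0.2904]
ee_rot: [0.002, 0.701, 0.713, 0.003]
contact_force: [1.0, -0.2, 2.3]
width: -0.0001
gripper_force: 0.7
```

The spring force spans the full 6 mm above the hard stop, so the button was fully down. I'll move clear and take the final look.

Emit:
send_rows(increments=[{"gripper": 1,"linear": [0,0,0.03],"delta_rot": [0,0,0]},{"gripper": 1,"linear": [0,0,0.08],"delta_rot": [0,0,0]},{"gripper": 1,"linear": [-0.03,0.03,0.12],"delta_rot": [0,0,0]},{"gripper": 1,"linear": [-0.08,0.06,0.15],"delta_rot": [0,0,0]},{"gripper": 1,"linear": [-0.13,0.08,0.16],"delta_rot": [0,0,0]},{"gripper": 1,"linear": [-0.18,0.1,0.16],"delta_rot": [0,0,0]},{"gripper": 1,"linear": [-0.22,0.12,0.16],"delta_rot": [0,0,0]},{"gripper": 1,"linear": [-0.22,0.12,0.16],"delta_rot": [0,0,0]}])

```text
clock: 21.55
position: [0.3634, 0.045, 0.4501]
ee_rot: [0.001, 0.701, 0.713, 0.002]
contact_force: [0.8, 0.8, 0.4]
width: 0.0001
gripper_force: 0.0
```

```bash
python3 - <<'E'
from h import *
d=snap("top");e=snap("side")
a=cv2.resize(d["pixels"][205:315,225:550],None,fx=2.4,fy=2.4,interpolation=cv2.INTER_CUBIC)
b=cv2.resize(e["pixels"][130:240,285:385],None,fx=2.9,fy=2.9,interpolation=cv2.INTER_CUBIC)
f=cv2.resize(e["pixels"][240:340,290:410],None,fx=2.9,fy=2.9,interpolation=cv2.INTER_CUBIC)
im=np.zeros((600,800,3),np.uint8);im[:a.shape[0],:a.shape[1]]=a;im[270:270+b.shape[0],:b.shape[1]]=b;im[270:270+f.shape[0],320:320+f.shape[1]]=f
cv2.imwrite("pics/h.png",im)
O=np.array([.5232,-.2113]);ex=np.array([.0138,-.9999])
for h in(.135,.155):
  P=O+ex*(h-.217);print(proj(d,[*P,.133])[0],((proj(d,[*P,.133])[0]-[225,205])*2.4),(proj(e,[*P,.133])[0]-[285,130])*2.9+[0,270])
E
```

```text
[441.08036599 258.33826277] [518.59287838 128.01183065] [144.95589601 443.09331642]
[449.3180873  258.16246512] [538.36340952 127.58991629] [145.29292026 435.02364181]
```

View pics/h.png

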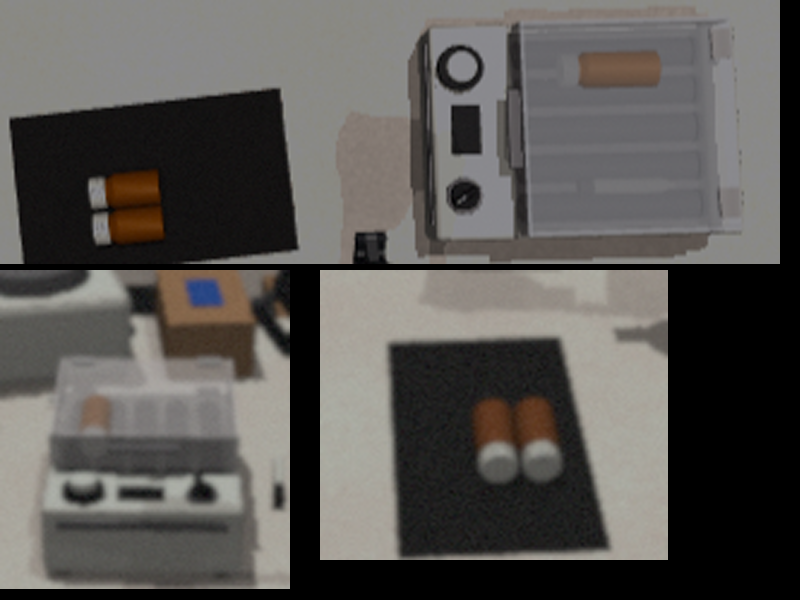

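The final picture shows the cover shut with its lip at (515,128), close to the predicted (518,128). The long bottle lies in the outermost gap on the button's side, from column 562 to 661, within about 2 mm of midway. The slim tube is at (625,186) and both short bottles are unmoved. Handing in.

```bash
python3 -c "
from rig import sign_off
print(sign_off())"
```

```text
the job is handed in; nothing more can be done
None
```

The job is handed in: the long bottle lies in the outermost empty gap on the button's side, about midway along the rollers, the cover is shut, the start button was pressed fully down, and the slim tube and the two short bottles are where they were.

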